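Pack the kit for the small pipe joint

TASK

Pack the kit for the small pipe joint into the steel tray: stand the steel spool piece in the round collar, lay the gasket of its size (the small one) flat between the four low curved ribs, lay the clamp of its size (the small one) flat over the single centre post, and stand the small grease jar with the black lid between the four upright pegs, each fully down in its nest. Leave the bigger gasket and the bigger clamp where they lie on the table.

Things in the scene. Friction and masses are not known exactly. Their poses are not given: they have to be found in the camera images.
- spool_c (a point): The spool piece: short steel tube with a ferrule at each end, standing upright on the table, 51 mm in diameter at the ferrules, 90 mm tall, about 0.4 kg; grip it as a 51 mm round. This point is its centre, 45 mm above its underside; z along the tube.
- small_gasket_c (a point): The small gasket: reddish moulded ring lying flat, 50 mm outside diameter, 9 mm thick; grip it across the outside (the hole is not open to a finger). This point is its centre, 4.5 mm above its underside.
- small_clamp_c (a point): The small clamp: closed steel pipe clamp lying flat, ring 67 mm outside diameter with an open bore 48 mm wide, 16 mm high (18 at the hinge pin), 98 mm long over all, hinge pin at the +y end, lugs and wing nut at the -y end. This point is the centre of the bore, 8 mm above the underside; z up, y along the clamp's length. It can be gripped across the ring along x (67 mm), or by the pair of lugs (26 mm across x, 38 mm from this point towards -y).
- jar_c (a point): The grease jar: small closed glass jar with a black lid, upright, 54 mm in diameter, 48 mm tall. This point is its centre, 24 mm above its underside.
- nest_collar: Nest of the spool piece: a round collar of 65 mm inside diameter, widening to 69 mm at its mouth, 81 mm outside, 16 mm high. All four nests: white plastic locators on grey tiles, 92 (x) x 140 (y) x 4 mm, fixed two by two (97 mm apart in tile x, 154 mm in y, order varies) in a flat steel tray with a 14 mm rim. Origin: centre of the tile's top face, 6 mm above the table, on which the part rests; z up, x and y along the tile's edges.
- nest_ribs: Nest of the small gasket: four short curved ribs 7 mm high in a circle of 65 mm inside diameter (rib 5.6 mm thick) at the diagonals, with gaps about 28 mm wide for fingers on the tile's x and y axes. Tile, tray and origin as for nest_collar.
- nest_post: Nest of the small clamp: one round post at the tile's centre, 33 mm in diameter, 24 mm tall, tapered over its top 10 mm; the clamp's bore goes over it, the clamp lying flat on the tile, in any yaw. Tile, tray and origin as for nest_collar.
- nest_pegs: Nest of the grease jar: four upright pegs 9 mm thick and 23 mm tall on the tile's diagonals, 39.5 mm from its centre (70 mm free between opposite pegs; gaps 46 mm wide for fingers on the tile's x and y axes). Tile, tray and origin as for nest_collar.
- big_gasket_c (a point): The bigger gasket, to be left alone: white moulded ring lying flat, 64 mm outside diameter, 8 mm thick. This point is its centre, 4 mm above its underside.
- big_clamp_c (a point): The bigger clamp, to be left alone: steel pipe clamp lying flat, ring 81 mm across, 112 mm long along its y. This point is the centre of its bore, 8 mm above the underside.
Not all that is in view belongs to the job. Leave any blue look-alike of the part that bears jar_c alone.

How it is judged:
At the end, for the whole second after the job is handed in: Spool piece upright in the collar, small gasket flat between the ribs, small clamp flat over the post, jar upright between the pegs (centred within 12 mm, jar 14), all down on the tile (height within 3 mm, tilt under 0.1 rad) and still; bigger gasket and clamp moved under 30 mm (horizontal distance between spool_c and nest_collar below 0.012 m and z of spool_c in the frame of nest_collar between 0.042 and 0.048 m and angle between each of spool_c, small_gasket_c, small_clamp_c, jar_c's own z axis and vertical below 0.1 rad and linear speed of each of spool, small_gasket, small_clamp, jar below 0.02 m/s and horizontal distance between small_gasket_c and nest_ribs below 0.012 m and z of small_gasket_c in the frame of nest_ribs between 0.0015 and 0.0075 m and horizontal distance between small_clamp_c and nest_post below 0.012 m and z of small_clamp_c in the frame of nest_post between 0.005 and 0.011 m and horizontal distance between jar_c and nest_pegs below 0.014 m and z of jar_c in the frame of nest_pegs between 0.021 and 0.027 m and distance of each of big_gasket_c, big_clamp_c from where it was at the start of the episode below 0.03 m); the robot touches nothing.
It fails at once if the bigger gasket or the bigger clamp is taken away from its place (more than 30 mm) (distance of any of big_gasket_c, big_clamp_c from where it was at the start of the episode above 0.03 m).
It also fails if it takes over 115 s, if anything falls off the work surface, if the arm or the gripper's body presses on something with over 40 N, if the wrist force passes 120 N, or if a joint passes its speed limit or range.

ROBOT

A 6-joint arm with a two-finger parallel gripper is mounted at the origin on a cart in front of the work surface, level with it; the furniture and walls round the work are solid. World frame = base frame: x ahead of the robot, y to its left, z up, the work surface at z = 0. Lengths are in m, angles in rad, forces in N, time in s.
With the tool pointing down it reaches from about 0.325 to 0.85 m from the base axis. Payload 15.5 kg.
Tool frame: the origin (TCP) lies between the finger pads; the fingertips stand 17 mm ahead of it and the grasp point (between the pads) lies 2 mm behind it; z points along the fingers, y is the line along which they close (so a half turn about z gives the same grasp; the last joint's range is limited). The gripper opens to 91 mm and grips with 3 to 60 N. Pads are 32 mm wide; open, the fingers measure 118 mm over their backs; the gripper's body (76 mm by 178 mm) begins 60 mm behind the grasp point.
Start: joints at [1.236, 0.494, 1.345, -0, 1.302, -0.096], TCP at [0.148, 0.607, 0.231] pointing down, gripper open.
Joint ranges: [-2.91, 2.91], [-0.82, 2.16], [0.22, 2.67], [-1.22, 4.37], [0.12, 2.79], [-3.08, 3.08]. Speed limits (rad/s): [1.89, 1.89, 2.57, 3.01, 3.01, 3.01].

INTERFACE

Orientations are given as a rotation vector (axis times angle).
In Python, from station import arm, imaging, hand_in gives the robot as it stands. The module is installed in compiled form; this text tells all that it offers. Calls block until the motion is done:
- arm.movep(position, orientation): joint-space move of the TCP to a pose.
- arm.servo_line(position, frame=None, rate=0.15): straight line of the TCP; frame=None keeps the orientation; rate is the mean speed in m/s.
- arm.goto_joints(angles): joint-space move.
- arm.command_gripper(opening, squeeze=None): finger opening in m; squeeze is the grip in N (None keeps the last); returns when the fingers have stopped.
- arm.hold(seconds).
- arm.ik(position, orientation): joint angles nearest the present ones, or None.
- arm.get_state(): the state.
- imaging.capture(name): name is "scene" or "top" or "wrist"; returns a dict with "frame" (384x512x3 uint8, blue, green, red), "z_map" (384x512 float32, m along the optical axis (not along the pixel's ray), 0 where there is no reading), "vfov" (degrees; the focal length in pixels is half the picture's height over the tangent of half this angle, whatever the lens; pixels are square), "cx", "cy" (the principal point, pixels), "k1" (the pictures are not rectified: a ray, as slopes to the right and down, at radius r is drawn at 1 + k1 r^2 times it, then the intrinsics apply), "R" (3x3) and "t" (3): a world point X has camera coordinates R X + t; the wrist camera has in their place "hand_eye" (4x4, takes a point from camera to tool coordinates, whose origin is the TCP and whose axes are the flange's). Camera axes: x right, y down, z forward; pixel columns grow to the right and rows downward; lengths in m; the calibration is good to about 2 mm. A picture is of the moment at which its call begins: read the wrist's pose just before it.
A pose or a line that the arm cannot do raises arm.MotionError and nothing moves.
- hand_in(): hands the job in; it is judged then, once.
The state is a dict: "t": time; "joint_pos": joint angles; "joint_velocities": joint speeds; "effort": joint torques, N m; "eef_pos": TCP position; "orientation": TCP orientation; "wrist_force": force on the tool from outside, world axes, zero at the start; "ft_torque": the same for the moment, N m; "grip_width": finger opening in m; "gripper_force": force on a finger pad.
Only numpy, scipy, OpenCV 4.12 (cv2) and the standard library are available. Lean on these libraries where they do the work, as an engineer would, in place of code of your own. Each camera call takes 0.05 s, during which the arm holds its last target. There are 200 camera calls.

## Working session

There is one attempt and no reset: what is moved stays moved. The work goes in short steps, each a Python script; the robot and the scene stay as the last script left them, time stands still between calls to the robot, and variables do not carry over. Pictures are saved under pics/ and viewed, at most 14 in all, crops included, and the job is handed in when it is done.

```bash
mkdir -p pics
cat > h.py <<'E'
import numpy as np, cv2
from scipy.spatial.transform import Rotation as Ro
from station import arm, imaging, hand_in
def cap(n):
    s=arm.get_state(); c=imaging.capture(n)
    if "hand_eye" in c:
        H=np.array(c["hand_eye"]); Rt=Ro.from_rotvec(s["orientation"]).as_matrix()
        c["Rw"]=Rt@H[:3,:3]; c["o"]=Rt@H[:3,3]+np.array(s["eef_pos"])
    else:
        R=np.array(c["R"]); c["Rw"]=R.T; c["o"]=-R.T@np.array(c["t"])
    c["f"]=c["frame"].shape[0]/2/np.tan(np.radians(c["vfov"])/2)
    return c
def save(c,n):
    np.savez("pics/"+n+".npz",**{k:np.array(v) for k,v in c.items()}); cv2.imwrite("pics/"+n+".png",c["frame"])
def load(n): return {k:v for k,v in np.load("pics/"+n+".npz").items()}
def ray(c,u,v):
    d=np.array([(u-c["cx"])/c["f"],(v-c["cy"])/c["f"]]); s=d.copy()
    for _ in range(20): s=d/(1+c["k1"]*(s@s))
    return np.array([s[0],s[1],1.])
def onz(c,u,v,z):
    d=c["Rw"]@ray(c,u,v); return c["o"]+d*(z-c["o"][2])/d[2]
def dep(c,u,v):
    return c["o"]+c["Rw"]@ray(c,u,v)*c["z_map"][int(round(v)),int(round(u))]
def proj(c,X):
    p=c["Rw"].T@(np.array(X)-c["o"]); s=p[:2]/p[2]; s=s*(1+c["k1"]*(s@s)); return s*c["f"]+[c["cx"],c["cy"]]
E
python3 - <<'E'
from h import *
for n in("top","scene"):
    c=cap(n); save(c,n); cv2.imwrite(f"pics/{n}v.png",cv2.resize(c["frame"],(800,600),interpolation=cv2.INTER_CUBIC)); print(n,c["o"],c["f"],c["cx"],c["cy"],c["k1"])
print(arm.get_state())
E
```

```text
top [ 0.29363447 -0.05281539  1.45471642] 470.18341485026116 255.52309913564216 188.3076086709779 -0.1574847643344322
scene [-0.02017347 -0.82277734  0.62045852] 393.7684296501243 253.08276199165996 200.1819428613596 -0.04842005524523196
{'t': 0.1, 'joint_pos': array([ 1.23549191e+00,  4.94128794e-01,  1.34605042e+00,  2.67650791e-06,
        1.30253686e+00, -9.55384770e-02]), 'joint_velocities': array([-0.00088163, -0.00150644, -0.00345733,  0.00037634, -0.00187531,
        0.00117573]), 'effort': array([ 1.87876147e-03, -8.80241632e+01, -3.82539690e+01,  7.06490292e-02,
        4.82867891e-02, -3.86260922e-05]), 'eef_pos': array([0.14833342, 0.60680622, 0.23039943]), 'orientation': array([-3.75694006e-01, -3.11880278e+00,  1.72288283e-03]), 'wrist_force': array([ 0.35648091,  0.62590268, -0.35741784]), 'ft_torque': array([-0.07853374,  0.10605073, -0.04090297]), 'gripper_force': 0.0, 'grip_width': 0.09120061095655578}
```

View pics/topv.png

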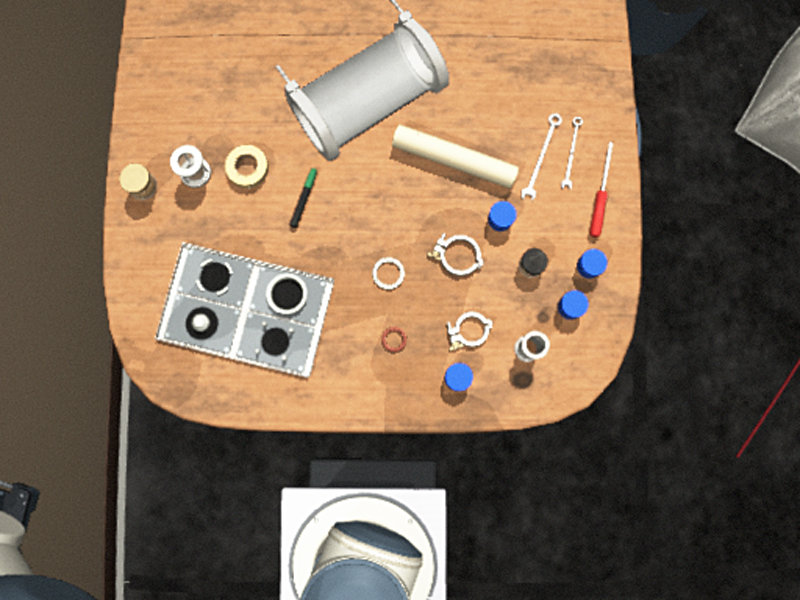

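View pics/scenev.png

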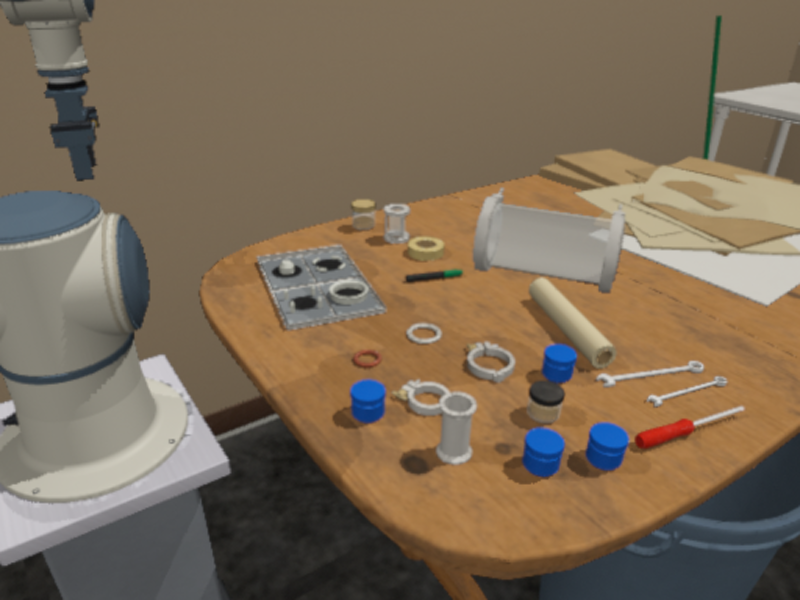

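Top view: the tray is at (245,310), with the collar at (287,293), ribs at (214,276), post at (201,323) and pegs at (276,341). The candidates are:
- **Spool:** (533,347), or the tube at (190,165).
- **Gasket:** red (394,340), the small one; white (388,273), the big one.
- **Clamp:** (469,330), the small one; (458,256), the big one.
- **Jar:** black lid (534,262); gold lid (135,180); four blue ones.

I'll take measurements from the height map and check in one crop.

Run:
```python
from h import *
c=load("top"); sc=.64
P=np.zeros((384,512,3))
for v in range(384):
    for u in range(512):
        if c["z_map"][v,u]>0: P[v,u]=dep(c,u,v)
np.save("pics/P.npy",P)
H=P[...,2]
for n,u,v,r in[("spool",533,347,24),("spoolB",190,165,26),("redg",394,340,16),("whg",388,273,20),("smc",469,330,26),("bigc",458,256,28),("jar",534,262,18),("gold",135,180,20),("blue1",459,377,18),("collar",287,293,24),("ribs",214,276,22),("post",201,323,20),("pegs",276,341,22),("table",340,340,8)]:
    u*=sc;v*=sc;r*=sc
    vv,uu=np.mgrid[:384,:512]; m=((uu-u)**2+(vv-v)**2<r*r)&(c["z_map"]>0)
    h=H[m]; t=np.percentile(h,97); k=m&(H>t-.006) if t>.02 else m&(H>.004)
    q=P[k]
    if len(q): print(n,"top",np.round(np.percentile(h,[2,50,97]),4),"cen",np.round((q.min(0)+q.max(0))/2,3),"ext",np.round(np.ptp(q,0),3),len(q))
a=c["frame"]; 
A=cv2.resize(a[135:265,225:400],None,fx=4,fy=4,interpolation=cv2.INTER_CUBIC)
cv2.imwrite("pics/cropA.png",A)
B=cv2.resize(a[85:245,65:215],None,fx=3.7,fy=3.7,interpolation=cv2.INTER_CUBIC); cv2.imwrite("pics/cropB.png",B)
```

```text
spool top [-0.0085  0.      0.0897] cen [ 0.426 -0.324  0.089] ext [0.051 0.046 0.01 ] 100
spoolB top [-0.008   0.0074  0.0809] cen [0.79  0.359 0.08 ] ext [0.06  0.063 0.011] 176
redg top [-0.0088  0.0004  0.0097] cen [ 0.444 -0.062  0.009] ext [0.05  0.056 0.01 ] 81
whg top [-0.0078 -0.0007  0.009 ] cen [ 0.578 -0.049  0.008] ext [0.064 0.069 0.008] 94
smc top [-0.0084 -0.0006  0.0172] cen [ 0.463 -0.205  0.013] ext [0.076 0.094 0.018] 254
bigc top [-0.0079 -0.0005  0.0178] cen [ 0.617 -0.184  0.013] ext [0.101 0.102 0.019] 299
jar top [-0.006   0.0401  0.0501] cen [ 0.595 -0.333  0.048] ext [0.05  0.048 0.009] 145
gold top [-0.0068  0.0591  0.0676] cen [0.76  0.468 0.066] ext [0.059 0.062 0.009] 179
blue1 top [-0.0078  0.0422  0.0497] cen [ 0.366 -0.183  0.048] ext [0.051 0.051 0.009] 181
collar top [-0.0027  0.0051  0.0226] cen [0.531 0.157 0.022] ext [0.076 0.079 0.011] 129
ribs top [-0.0026  0.0039  0.0113] cen [0.568 0.305 0.011] ext [0.086 0.09  0.013] 305
post top [-0.0025  0.0045  0.0273] cen [0.471 0.329 0.027] ext [0.028 0.026 0.012] 52
pegs top [-0.0027  0.0037  0.0182] cen [0.437 0.175 0.018] ext [0.084 0.084 0.027] 285
table top [-0.0094 -0.002   0.0041] cen [0.441 0.043 0.005] ext [0.016 0.006 0.001] 3
```

View pics/cropA.png

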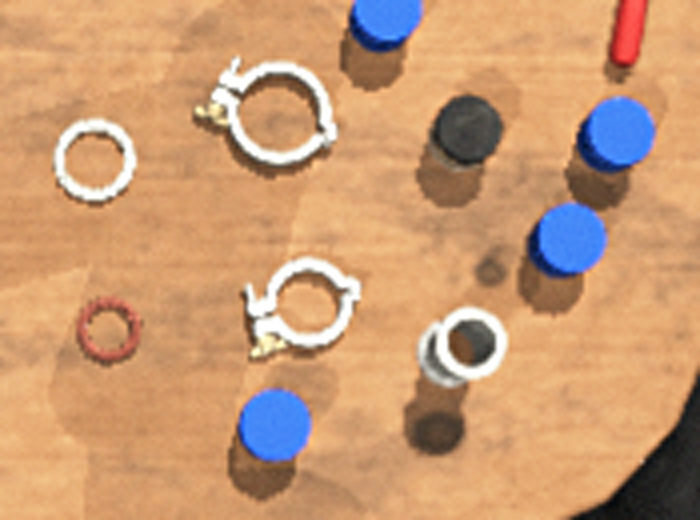

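View pics/cropB.png

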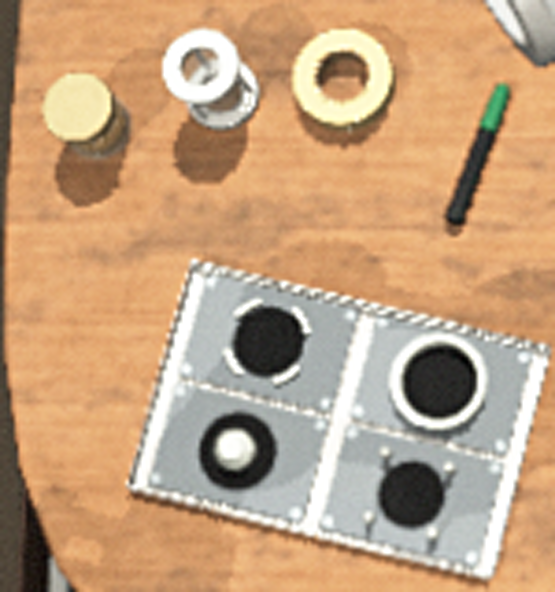

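The crops confirm the choices. The spool at crop A (470,345) is 90 mm tall and 51 mm wide; the other tube is glass, 81 mm tall and 60 mm wide. The red gasket is at (109,330), the small clamp's bore at (308,303) with its hinge at (352,288) and lugs at (260,322), and the black-lidded jar at (467,130). In crop B the nest discs are ribs (269,341), collar (438,381), post (237,450) and pegs (411,494).

```bash
cat >> h.py <<'E'
def rv(d):
    d=np.array([d[0],d[1],0.]); d/=np.linalg.norm(d); z=np.array([0,0,-1.])
    return Ro.from_matrix(np.c_[np.cross(d,z),d,z]).as_rotvec()
def best(p,d):
    """tool-down pose with closing axis +-d nearer the present joints"""
    q0=arm.get_state()["joint_pos"]; o=[]
    for s in(1,-1):
        w=rv(s*np.array(d)); q=arm.ik(p,w)
        if q is not None: o.append((np.abs(np.array(q)-q0).max(),s,w))
    return min(o,key=lambda a:a[0])[2]
def st(*k):
    s=arm.get_state(); print(round(s["t"],1),np.round(s["eef_pos"],4),"w",round(s["grip_width"],4),"F",np.round(s["wrist_force"],1),"g",round(float(s["gripper_force"]),1))
E
python3 - <<'E'
from h import *
c=load("top")
A=lambda x,y:(225+(x+.5)/4-.5,135+(y+.5)/4-.5); B=lambda x,y:(65+(x+.5)/3.7-.5,85+(y+.5)/3.7-.5)
for n,p,z in[("clampbore",A(308,303),.016),("hinge",A(352,288),.016),("lug",A(260,322),.016),("gask",A(109,330),.009),("jarlid",A(467,130),.048),("spooltop",A(470,345),.09),("bigclamp",A(277,113),.016),("whg",A(95,160),.008)]: print(n,np.round(onz(c,*p,z),4))
N={n:onz(c,*B(*p),.006)[:2] for n,p in dict(ribs=(269,341),collar=(438,381),post=(237,450),pegs=(411,494)).items()}
print(N,[np.linalg.norm(N[a]-N[b]) for a,b in(("ribs","collar"),("post","pegs"),("ribs","post"),("collar","pegs"))])
# rigid fit
L=dict(ribs=(48.5,77),collar=(48.5,-77),post=(-48.5,77),pegs=(-48.5,-77))
X=np.array([L[k] for k in L])/1e3; Y=np.array([N[k] for k in L]); m=Y.mean(0)
a=X[:,0]+1j*X[:,1]; b=(Y-m)[:,0]+1j*(Y-m)[:,1]; th=np.angle((a.conj()*b).sum()); print("yaw",th)
for k,v in zip(L,a*np.exp(1j*th)): print(k,np.round(m+[v.real,v.imag],4))
E
```

```text
clampbore [ 0.4637 -0.2118  0.016 ]
hinge [ 0.4756 -0.2461  0.016 ]
lug [ 0.4488 -0.1746  0.016 ]
gask [ 0.4427 -0.0584  0.009 ]
jarlid [ 0.5945 -0.3328  0.048 ]
spooltop [ 0.4245 -0.3228  0.09  ]
bigclamp [ 0.6135 -0.189   0.016 ]
whg [ 0.5764 -0.0466  0.008 ]
{'ribs': array([0.56755619, 0.30428688]), 'collar': array([0.53398039, 0.15774134]), 'post': array([0.47358031, 0.32755617]), 'pegs': array([0.43783732, 0.17773136])} [np.float64(0.1503427007755997), np.float64(0.15402932307477055), np.float64(0.09681387466467542), np.float64(0.09819924378611614)]
yaw -0.2280276490985961
ribs [0.5679 0.3059]
collar [0.5331 0.1559]
post [0.4734 0.3278]
pegs [0.4386 0.1778]
```

Run:
```python
from h import *
tx=[np.cos(-.228),np.sin(-.228)]
p=[.45,.24,.32]; arm.movep(p,best(p,tx)); c=cap("wrist"); save(c,"wt"); print(c["hand_eye"])
p=[.464,-.212,.20]; d=np.array([.0268,-.0715]);d=[-d[1],d[0]]
arm.movep(p,best(p,d)); c2=cap("wrist"); save(c2,"wc")
st(); print(arm.get_state()["joint_pos"])
for n,cc in(("wt",c),("wc",c2)): cv2.imwrite(f"pics/{n}v.png",cv2.resize(cc["frame"],(800,600),interpolation=cv2.INTER_CUBIC))
for X in([.5679,.3059,.006],[.5331,.1559,.006],[.4734,.3278,.006],[.4386,.1778,.006]): print("nest px",proj(c,X)/.64)
print("clamp px",proj(c2,[.4637,-.2118,.016])/.64)
```

```text
[[-3.90283014e-04 -9.64105247e-01 -2.65520093e-01  7.50675425e-02]
 [ 9.99999723e-01 -2.08093464e-04 -7.14292101e-04 -9.48253472e-04]
 [ 6.33399767e-04 -2.65520298e-01  9.64105062e-01 -1.53232917e-01]
 [ 0.00000000e+00  0.00000000e+00  0.00000000e+00  1.00000000e+00]]
3.7 [ 0.4644 -0.2113  0.2002] w 0.0908 F [-0.4 -0.3  0.8] g 0.0
[-5.44199022e-01  3.69345589e-01  1.66479027e+00  1.37484243e-04
  1.10704805e+00 -9.03656714e-01]
nest px [491.286804   167.44069598]
nest px [483.16875016 305.48179522]
nest px [400.58097053 167.32235862]
nest px [400.04134134 305.38253536]
clamp px [396.18185581 277.00760293]
```

View pics/wtv.png

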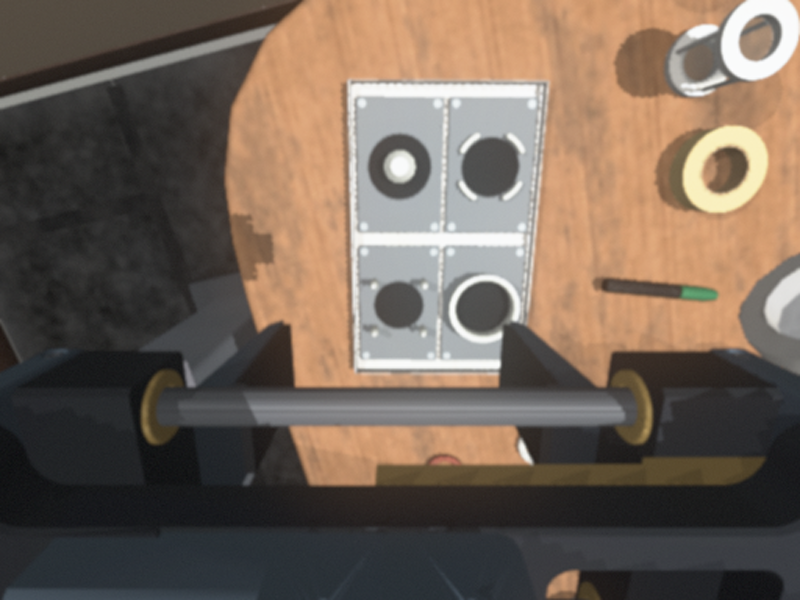

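View pics/wcv.png

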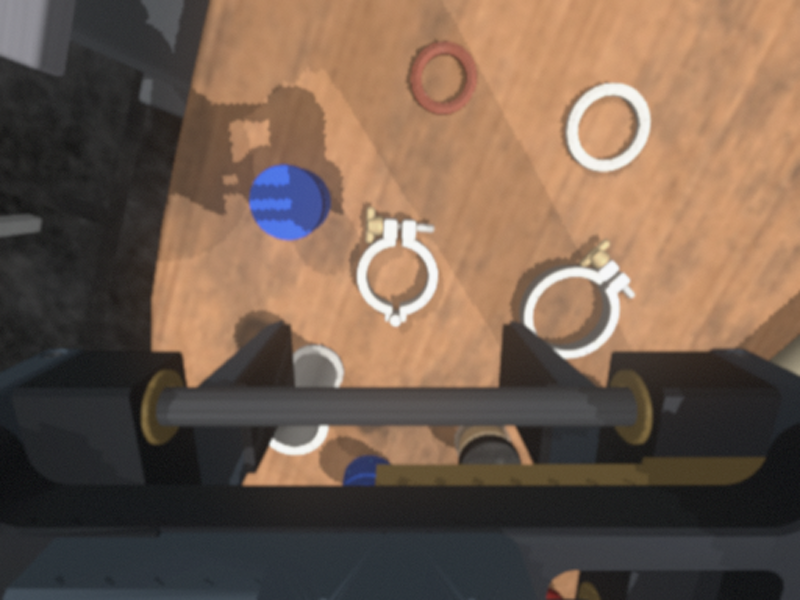

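The nests appear at (491,166), (483,308), (400,166) and (399,304), and the clamp at (398,275) with its length axis vertical. All are within 1–2 mm of the predictions, so I'll move the clamp now.

```bash
cat >> h.py <<'E'
T=-.228; NEST=dict(ribs=(.5679,.3059),collar=(.5328,.1562),post=(.4734,.3278),pegs=(.4386,.1778))
def ang(a): return np.array([np.cos(a),np.sin(a)])
def pick(xy,d,z,sq,op=.091,up=.16):
    p=[*xy,up]; arm.command_gripper(op); arm.movep(p,best(p,d)); arm.servo_line([*xy,z+.02],rate=.2); arm.servo_line([*xy,z],rate=.05); st()
    arm.command_gripper(0.,sq); st(); arm.servo_line([*xy,up],rate=.2); st()
def place(n,ds,z,op,up=.16,zf=.05):
    xy=NEST[n]; p=[*xy,up]; q0=arm.get_state()["joint_pos"]; b=[]
    for d in ds:
        w=best(p,d); b.append((np.abs(np.array(arm.ik(p,w))-q0).max(),w))
    arm.movep(p,min(b,key=lambda a:a[0])[1]); st()
    arm.servo_line([*xy,z+zf],rate=.2); arm.servo_line([*xy,z],rate=.05); st()
    arm.command_gripper(op); arm.hold(.2); arm.servo_line([*xy,up],rate=.2); st()
E
python3 - <<'E'
from h import *
pick((.4640,-.2115),[.0715,.0268],.025,30)
E
```

```text
5.4 [ 0.4639 -0.2114  0.0248] w 0.0917 F [-0.5  0.6  0. ] g 0.0
6.0 [ 0.4641 -0.2115  0.0251] w 0.0653 F [0.5 0.4 2.3] g 30.0
6.8 [ 0.4635 -0.2112  0.1591] w 0.0652 F [-0.2 -0.  -1.4] g 30.0
```

Run:
```python
from h import *
place("post",[ang(T+.5),ang(T-.5)],.032,.082)
arm.movep([.45,.20,.28],best([.45,.20,.28],ang(T))); c=cap("wrist"); save(c,"w2"); cv2.imwrite("pics/w2v.png",cv2.resize(c["frame"][:260,100:420],None,fx=2.5,fy=2.3,interpolation=cv2.INTER_CUBIC)); st()
```

```text
8.7 [0.4739 0.327  0.16  ] w 0.0652 F [ 0.5  0.6 -1.8] g 30.0
10.4 [0.4736 0.3279 0.0322] w 0.0657 F [-0.3 -0.5 -1.2] g 30.0
11.9 [0.4729 0.3275 0.1591] w 0.0817 F [-0.4 -0.3 -0.7] g 0.0
12.7 [0.4498 0.2005 0.2785] w 0.0822 F [-0.1  0.3 -0.7] g 0.0
```

View pics/w2v.png

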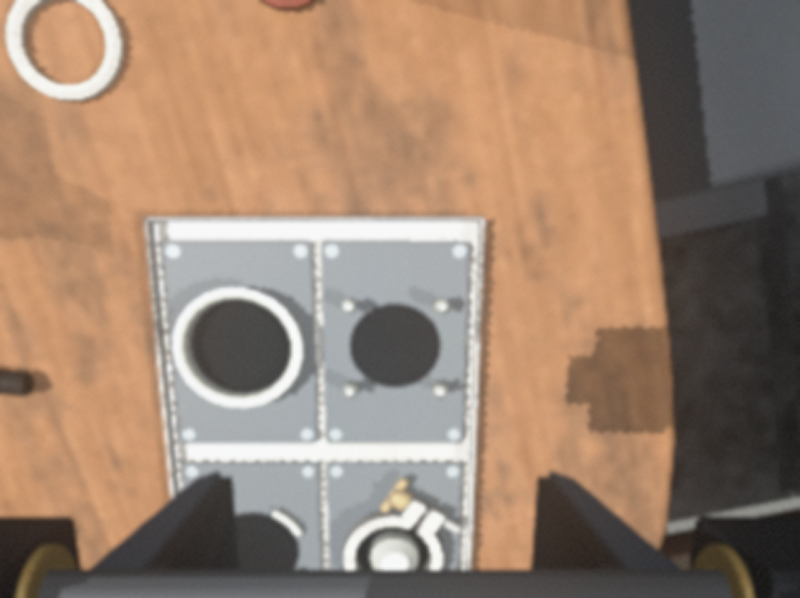

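The clamp sits over the post, at (395,550) in this crop. Next is the gasket.

Run:
```python
from h import *
d=ang(T+np.pi/2)
pick((.4435,-.059),d,.021,12,op=.08)
place("ribs",[d],.0315,.062)
pick((.5945,-.3328),ang(-2.2),.045,25)
```

```text
15.3 [ 0.4433 -0.059   0.0208] w 0.08 F [-0.2 -0.1  0.3] g 0.0
15.9 [ 0.4436 -0.059   0.0211] w 0.0471 F [0.6 0.1 1.9] g 12.0
16.8 [ 0.443  -0.0589  0.1593] w 0.0472 F [-0.9 -0.4 -0.5] g 12.0
18.2 [0.568  0.3046 0.1598] w 0.0471 F [-0.1 -0.6 -0.7] g 12.0
19.9 [0.5681 0.306  0.0318] w 0.0471 F [-0.3 -0.8 -0.4] g 12.0
21.3 [0.5673 0.3057 0.159 ] w 0.0618 F [-0.8  0.4 -0.8] g 0.0
25.4 [ 0.5944 -0.3328  0.0449] w 0.0911 F [0.1 0.8 0.8] g 0.0
26.1 [ 0.5945 -0.3328  0.0451] w 0.0513 F [-0.3  0.3  1.2] g 25.0
26.8 [ 0.5939 -0.3324  0.1588] w 0.0514 F [ 0.   0.7 -2.8] g 25.0
```

Run:
```python
from h import *
place("pegs",[ang(T),ang(T+np.pi/2)],.052,.07)
pick((.4250,-.3232),ang(.6),.072,40,up=.22)
place("collar",[ang(T),ang(T+np.pi/2)],.0785,.065,up=.22,zf=.03)
p=[.45,.20,.33]; arm.movep(p,best(p,ang(T))); p=[.42,.10,.33]; 
c=cap("top"); save(c,"t9"); cv2.imwrite("pics/t9v.png",cv2.resize(c["frame"][140:260,60:320],None,fx=3,fy=3,interpolation=cv2.INTER_CUBIC))
```

```text
28.8 [0.4393 0.1774 0.16  ] w 0.0515 F [-0.4 -0.5 -1.3] g 25.0
30.4 [0.4388 0.1778 0.0522] w 0.0508 F [ 0.5  0.1 -1.1] g 25.0
31.7 [0.4382 0.1777 0.1593] w 0.07 F [-0.3 -1.2 -0.3] g 0.0
35.4 [ 0.4249 -0.3231  0.0718] w 0.0913 F [-0.4 -0.1  0.8] g 0.0
36.1 [ 0.4251 -0.3232  0.072 ] w 0.05 F [0.8 0.3 0. ] g 39.9
37.0 [ 0.4245 -0.3227  0.2189] w 0.05 F [-0.   0.9 -4.4] g 39.9
38.8 [0.533  0.1553 0.2199] w 0.05 F [ 0.  -1.  -3.8] g 39.9
40.3 [0.5327 0.1562 0.0782] w 0.0495 F [-0.2  0.6 -3.4] g 39.9
41.8 [0.5322 0.1561 0.219 ] w 0.0649 F [-0.2 -0.9 -0.5] g 0.0
```

View pics/t9v.png

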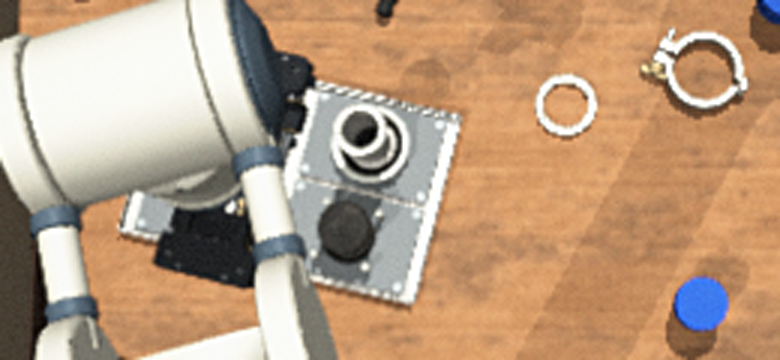

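Spool (360,130) is in the collar and the jar (346,230) is between the pegs, while the big gasket and clamp haven't moved. I'll move the arm clear and check everything, including heights.

Run:
```python
from h import *
p=[.40,-.10,.35]; arm.movep(p,best(p,ang(T))); arm.hold(.3)
c=cap("top"); save(c,"t10"); cv2.imwrite("pics/t10v.png",cv2.resize(c["frame"][145:250,90:225],None,fx=5.5,fy=5.5,interpolation=cv2.INTER_CUBIC)); st()
vv,uu=np.mgrid[:384,:512]
for n,(x,y) in NEST.items():
    u,v=proj(c,[x,y,.01 if n!="collar" else .06]); m=((uu-u)**2+(vv-v)**2<18**2)&(c["z_map"]>0)
    q=np.array([dep(c,a,b) for a,b in zip(uu[m],vv[m])]); q=q[np.hypot(q[:,0]-x,q[:,1]-y)<.045]
    print(n,np.round(np.percentile(q[:,2],[50,90,98]),4))
    lo={"collar":.075,"pegs":.04}.get(n)
    if lo: k=q[q[:,2]>lo]; print(" cen-off",np.round((k.max(0)+k.min(0))[:2]/2-[x,y],4),"z med",round(np.median(k[:,2]),4))
```

```text
45.7 [ 0.4    -0.0999  0.35  ] w 0.0652 F [ 0.8  0.3 -0.3] g 0.0
ribs [0.005  0.0117 0.0149]
collar [0.0161 0.093  0.0964]
 cen-off [ 0.0003 -0.    ] z med 0.0932
post [0.0096 0.0238 0.0281]
pegs [0.0075 0.0528 0.0556]
 cen-off [ 0.0028 -0.0017] z med 0.0511
```

View pics/t10v.png

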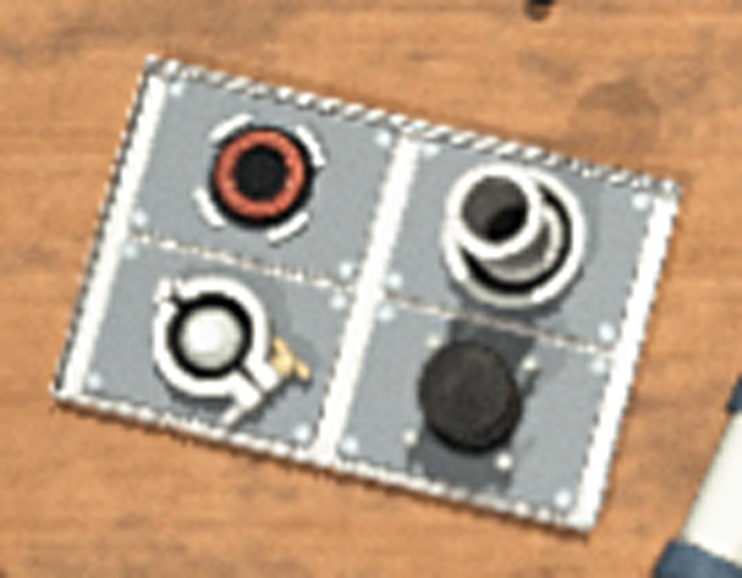

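All four parts are centred in their nests: gasket (261,175), spool (500,215), clamp (212,335) and jar (470,395). The heights are consistent with every part being down on its tile.

```bash
python3 -c "
from h import *
print(hand_in())"
```

```text
the job is handed in; nothing more can be done
None
```

The kit is packed and handed in: spool, small gasket, small clamp and jar are each in their nest, the bigger gasket and clamp were left in place, and the robot clock read about 46 s; the hand-in call returned no verdict.

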